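# Balance two counterweights and seat the heavier in the rotor adapter

### The job

Two counterweight plugs look alike but one is heavier: stand one gently on each pan of the table balance, let go and let the beam settle. Take the plug on the side that drops and press it down into the round well of the rotor adapter until its stiff carrier is fully home on the stop, which you must feel for, without forcing it; then let go, leaving the lighter plug standing on its pan and everything else undisturbed.

Things in the scene. Friction and masses are not known exactly. Their poses are not given: they have to be found in the camera images.
- plug_a_grip (a point): one of two outwardly identical counterweight plugs, upright at the start, 74 mm high: round aluminium foot 30 mm in diameter and 42 mm high, then a dark square head 32 x 32 x 32 mm. This point: centre of the head, 58 mm above the foot's underside; x and y square to the head's faces, z up the plug
- plug_b_grip (a point): the other of two outwardly identical counterweight plugs, upright at the start, 74 mm high: round aluminium foot 30 mm in diameter and 42 mm high, then a dark square head 32 x 32 x 32 mm. This point: centre of the head, 58 mm above the foot's underside; x and y square to the head's faces, z up the plug
- plug_a_foot (a point): centre of the underside of plug a's foot
- plug_b_foot (a point): centre of the underside of plug b's foot
- plug_a: plug a as a whole; either plug may be the heavier: one weighs about 0.22 kg, the other about 0.14 kg, by ballast sealed in the head. Foot edge chamfered 2 x 3 mm. Origin at the centre of its foot's underside
- plug_b: plug b as a whole, like plug a. Origin at the centre of its foot's underside
- balance: table balance, fixed: white base 85 x 170 mm, origin under its centre; the beam lies along its y, 60 mm up, with one pan 110 mm to each side (left = +y, right = -y). No part is higher than the pan rims, 84 mm up with the beam level
- beam (a joint): tilt of the balance beam in rad: 0 level, +0.1 left pan fully down, -0.1 right pan fully down (the ends, rigid stops). Swings freely, a weak spring levels it when empty, damped: give it 2 s. Each pan goes 11 mm up or down between level and an end, and pans stay level by a linkage
- pan_left_floor (a point): centre of the floor of the left pan (balance's +y side): round steel dish 36 mm inside and 46 mm outside, rim 6 mm above the floor; floor 78 mm above the table when level
- pan_right_floor (a point): the same for the right pan (balance's -y side)
- adapter: rotor adapter, fixed: grey block 84 x 84 mm, top 62 mm above the table, on a black foot 110 x 100 mm, with one round well in its middle; origin under its centre
- well (a point): centre of the well's mouth, level with the block's top: bore 33 mm, chamfered 3 mm, z up. In it a dark carrier disc at 4 to 23 mm below the mouth at the start, which carries the plug's foot
- carrier (a joint): how far the carrier is pushed down in the well, m: 0 to 0.003 at the start, 0.012 on its rigid stop. It slides stiffly (7 N of friction, more than a plug weighs) and does not spring back. The stop lies 16 to 32 mm below the mouth: its height is not given and must be felt as a rise in force. Over 35 N through the plug damages it
- beaker: bystander: empty glass beaker, 68 mm across, 80 mm high; origin under its centre
- vial: bystander: small amber vial, 26 mm across, 35 mm high, standing between the plugs; origin under its centre
- marker: bystander: black marker pen lying along its own x, 120 mm long, 12 mm thick; origin on its underside at mid-length
Things that resemble listed ones, but are neither listed nor needed, are in the scene too. Leave any green or orange look-alike of the plug_a alone. What is shaped like the adapter but green is not meant.

How it is judged:
On the way, in this order (a step that is already met when the one before it is completed fails the run):
1. both plugs stand on the balance, one on each pan, released, and the beam has come to rest tipped to one side ((((horizontal distance between plug_a_foot and pan_left_floor below 0.008 m and z of plug_a_foot in the frame of pan_left_floor between -0.004 and 0.004 m and angle between plug_a_grip's own z axis and vertical below 0.12 rad) and (horizontal distance between plug_b_foot and pan_right_floor below 0.008 m and z of plug_b_foot in the frame of pan_right_floor between -0.004 and 0.004 m and angle between plug_b_grip's own z axis and vertical below 0.12 rad)) or ((horizontal distance between plug_b_foot and pan_left_floor below 0.008 m and z of plug_b_foot in the frame of pan_left_floor between -0.004 and 0.004 m and angle between plug_b_grip's own z axis and vertical below 0.12 rad) and (horizontal distance between plug_a_foot and pan_right_floor below 0.008 m and z of plug_a_foot in the frame of pan_right_floor between -0.004 and 0.004 m and angle between plug_a_grip's own z axis and vertical below 0.12 rad))) and (value of joint beam above 0.06 rad or value of joint beam below -0.06 rad) and velocity of joint beam between -0.1 and 0.1 rad/s and contact force between the fingers and plug_a below 0.1 N and contact force between the fingers and plug_b below 0.1 N and contact force between each of the arm, the fingers and balance below 0.1 N), for 0.4 s.
2. a plug is pressed down in the well until the carrier is on its stop (value of joint carrier above 0.0112 m and horizontal distance between any of plug_a_foot, plug_b_foot and well below 0.004 m), for 0.1 s.
At the end, for the whole second after the job is handed in: heavier plug (over 1.72 N on the adapter) released, at rest and upright (0.1 rad) in the well, within 4 mm of its axis, carrier down at least 11.2 of its 12 mm; lighter plug upright (0.12 rad) on either pan, foot within 8 mm of its centre and 4 mm of its floor (value of joint carrier above 0.0112 m and ((horizontal distance between plug_a_foot and well below 0.004 m and angle between plug_a_grip's own z axis and vertical below 0.1 rad and contact force between plug_a and adapter above 1.72 N and linear speed of plug_a below 0.02 m/s and ((horizontal distance between plug_b_foot and pan_left_floor below 0.008 m and z of plug_b_foot in the frame of pan_left_floor between -0.004 and 0.004 m and angle between plug_b_grip's own z axis and vertical below 0.12 rad) or (horizontal distance between plug_b_foot and pan_right_floor below 0.008 m and z of plug_b_foot in the frame of pan_right_floor between -0.004 and 0.004 m and angle between plug_b_grip's own z axis and vertical below 0.12 rad))) or (horizontal distance between plug_b_foot and well below 0.004 m and angle between plug_b_grip's own z axis and vertical below 0.1 rad and contact force between plug_b and adapter above 1.72 N and linear speed of plug_b below 0.02 m/s and ((horizontal distance between plug_a_foot and pan_left_floor below 0.008 m and z of plug_a_foot in the frame of pan_left_floor between -0.004 and 0.004 m and angle between plug_a_grip's own z axis and vertical below 0.12 rad) or (horizontal distance between plug_a_foot and pan_right_floor below 0.008 m and z of plug_a_foot in the frame of pan_right_floor between -0.004 and 0.004 m and angle between plug_a_grip's own z axis and vertical below 0.12 rad)))) and contact force between the fingers and plug_a below 0.1 N and contact force between the fingers and plug_b below 0.1 N); the robot touches nothing.
It fails at once if more than 35 N between a plug and the adapter (contact force between any of plug_a, plug_b and adapter above 35 N).
It fails at once if more than 40 N on the balance by a plug, the fingers or the arm (contact force between any of plug_a, plug_b, the fingers, the arm and balance above 40 N).
It fails at once if the carrier is pushed by the fingers or the arm instead of the plug (contact force between any of the fingers, the arm and adapter above 10 N).
It fails at once if a plug is tipped over (angle between any of plug_a_grip, plug_b_grip's own z axis and vertical above 0.7 rad).
It fails at once if a bystander is moved more than 30 mm (distance of any of beaker, vial, marker from where it was at the start of the episode above 0.03 m).
It also fails if it takes over 72 s, if anything falls off the work surface, if the arm or the gripper's body presses on something with over 40 N, if the wrist force passes 120 N, or if a joint passes its speed limit or range.

### The arm

A 6-joint arm with a two-finger parallel gripper is mounted at the origin on the work surface. World frame = base frame: x ahead of the robot, y to its left, z up, the work surface at z = 0. Lengths are in m, angles in rad, forces in N, time in s.
With the tool pointing down it reaches from about 0.25 to 0.775 m from the base axis. Payload 4 kg.
Tool frame: the origin (TCP) lies at the very end of the fingers, on their centre line; the grasp point (between the pads) lies 19 mm behind it; z points along the fingers, y is the direction in which the jaws open and shut (so a half turn about z gives the same grasp; the last joint's range is limited). The gripper opens to 94 mm and grips with 3 to 60 N. Pads are 16 mm wide; open, the fingers measure 119 mm over their backs; the gripper's body (75 mm by 177 mm) begins 78 mm behind the grasp point.
Start: joints at [-1.236, 0.087, 1.371, -0, 1.684, -0.103], TCP at [0.233, -0.498, 0.206] pointing down, gripper open.
Joint ranges: [-3.1, 3.1], [-0.76, 2.03], [0.27, 2.55], [-1.08, 4.22], [0.17, 2.65], [-2.57, 2.57]. Speed limits (rad/s): [2.79, 2.79, 3.14, 3.14, 3.14, 3.14].

### API

Orientations are given as [roll, pitch, yaw] about the fixed x, y, z axes, in that order (R = Rz(yaw) Ry(pitch) Rx(roll)).
In Python, from bench import robot, cams, models gives the robot as it stands.
- The arm moves only by the tool step_arm, never from a script. Its argument "series" is a list of rows, each a list of 5 numbers: the gripper command: -1 is shut, 1 is fully open, values between are in proportion, then the shift along the tool's x, y, z in mm, then the turn about the tool's z in degrees. A call has 1 to 20 rows; each row is the pose to reach, as a shift and turn from the pose commanded when the call began, along the tool's axes at that moment; what a row does not reach only later rows make up. A row lasts 1/8 s, in which the tool goes at most 62.5 mm and 10.7 degrees, less where a joint would pass 70% of its speed; a pose out of reach is approached as far as the arm can. A call with a gripper value outside its range is refused whole. The fingers move at their own pace and stop on an object; the grip force is fixed at half the most. Time passes only in rows, so rows that repeat a pose let the fingers close. It gives the time, the measured TCP pose, the force and the opening at its end, in the units of the state.
- robot.get_obs(): the state, without advancing time (a new reading comes with each control period).
- cams.snapshot(name): name is "scene" or "top" or "wrist"; returns a dict with "pixels" (384x512x3 uint8, red, green, blue), "fov_y" (degrees; the focal length in pixels is half the picture's height over the tangent of half this angle, whatever the lens; pixels are square), "cx", "cy" (the principal point, pixels), "k1" (the pictures are not rectified: a ray, as slopes to the right and down, at radius r is drawn at 1 + k1 r^2 times it, then the intrinsics apply), "R" (3x3) and "t" (3): a world point X has camera coordinates R X + t. Camera axes: x right, y down, z forward; pixel columns grow to the right and rows downward; lengths in m; the calibration is good to about 2 mm. A picture is of the moment at which its call begins. There is no depth.
- robot.close_job(): hands the job in, once; it reports no verdict.
Trained networks look in a picture, given as the dict that the camera call returned (one of the last four; its "shot" number tells which), for a name from the list of things; names that differ only in an ending like _2 or _b are one class to them, and where a whole thing is asked for, a point or a joint stands for the part that bears it (a point fixed in the world has none). Each returns a list of dicts, best first, with "p" (0 to 1); they miss things now and then, are a little off and sometimes report something else, mostly with a low value. They report only what shows in the picture. A call takes as long as a camera call. They do not tell look-alikes from the thing itself.
- models.find_in(picture, label): "position" ([x, y, z] in m, in world coordinates, good to about 4 mm: the middle of the surface that is visible of it).
- models.pinpoint(picture, label): "position" ([x, y, z] in m, in world coordinates, good to about 4 mm: a listed point, or the origin of a listed thing).
The state is a dict: "time": time; "joint_positions": joint angles; "qvel": joint speeds; "joint_torque": joint torques, N m; "tool_pos": TCP position; "ee_rot": TCP orientation; "wrist_force": force on the tool from outside, world axes, zero at the start; "wrist_torque": the same for the moment, N m; "width": finger opening in m.
Only numpy, scipy, OpenCV 4.12 (cv2) and the standard library are available. Lean on these libraries where they do the work, as an engineer would, in place of code of your own. Each camera call takes 0.05 s, during which the arm holds its last target. There are 200 camera calls.

## Working session

There is one attempt and no reset: what is moved stays moved. The work goes in short steps, Python scripts to look and compute and a tool call to move; the robot and the scene stay as the last step left them, time stands still between calls to the robot, and variables do not carry over. Pictures are saved under pics/ and viewed, about 8 in all and at most 12, crops included, and the job is handed in when it is done.

Besides the shell and the picture viewer there is one more tool, called after "Call:" as name([rows], argument=value, ...), one row to a line, values as JSON. step_arm: Moves the arm, as the interface text tells. Its arguments: {"type":"object","properties":{"series":{"type":"array","items":{"type":"array","items":{"type":"number"}}}},"required":["series"]}

```bash
mkdir -p pics; ls; cat > h.py <<'E'
import numpy as np, cv2
from bench import robot, cams, models
def K(s):
    f=s["pixels"].shape[0]/2/np.tan(np.radians(s["fov_y"])/2); return f
def proj(s,X):
    c=np.array(s["R"])@np.array(X,float)+np.array(s["t"]); u=c[:2]/c[2]; u=u*(1+s["k1"]*(u@u)); return K(s)*u+[s["cx"],s["cy"]]
def ray(s,px,z):
    d=(np.array(px,float)-[s["cx"],s["cy"]])/K(s); u=d.copy()
    for _ in range(30): u=d/(1+s["k1"]*(u@u))
    R=np.array(s["R"]); t=np.array(s["t"]); o=-R.T@t; v=R.T@np.array([*u,1]); return o+v*(z-o[2])/v[2]
def save(s,n,crop=None,k=1):
    p=s["pixels"][...,::-1]
    if crop: p=p[crop[1]:crop[3],crop[0]:crop[2]]
    cv2.imwrite("pics/"+n+".png",cv2.resize(p,None,fx=k,fy=k,interpolation=cv2.INTER_CUBIC))
E
python3 - <<'E'
from h import *
a=cams.snapshot("top"); b=cams.snapshot("scene")
save(a,"top0",k=1.5)
save(b,"scene0",k=1.5)
print(robot.get_obs())
for s,n in((a,"top"),(b,"scene")):
    for l in ["plug_a_grip","plug_a_foot","balance","pan_left_floor","pan_right_floor","well","adapter","beaker","vial","marker"]:
        print(n,l,[(np.round(d["position"],3).tolist(),round(d["p"],2),proj(s,d["position"]).round().tolist()) for d in models.pinpoint(s,l)][:5])
E
```

```text
pics
{'time': 0.1, 'joint_positions': array([-1.23612556e+00,  8.78710325e-02,  1.37207918e+00, -8.66633102e-06,
        1.68359501e+00, -1.03101903e-01]), 'qvel': array([ 4.36748718e-04, -9.90893427e-04, -3.58964666e-03, -4.78243531e-04,
        3.65257512e-05, -1.89432249e-04]), 'joint_torque': array([ 2.58580054e-03, -3.41254914e+01, -3.03299868e+01,  7.20752380e-02,
        3.05066805e-02, -1.04412341e-04]), 'tool_pos': array([ 0.23298911, -0.4976753 ,  0.20443887]), 'ee_rot': array([-3.13964957e+00, -1.92389376e-04,  4.37771513e-01]), 'wrist_force': array([ 0.42900884, -1.07765894, -0.46688097]), 'wrist_torque': array([0.01537555, 0.02597984, 0.00311987]), 'width': 0.09380746685365918}
top plug_a_grip [([0.503, 0.026, 0.058], 0.63, [228.0, 193.0]), ([0.478, -0.056, 0.06], 0.52, [262.0, 203.0]), ([0.439, -0.147, 0.059], 0.5, [300.0, 219.0]), ([0.434, -0.404, -0.001], 0.21, [398.0, 220.0])]
top plug_a_foot [([0.432, -0.401, 0.001], 0.62, [398.0, 221.0]), ([0.504, 0.02, -0.003], 0.52, [232.0, 194.0])]
top balance [([0.614, 0.098, -0.002], 0.98, [201.0, 152.0])]
top pan_left_floor [
[... 862 characters left out ...]
0.0])]
scene balance [([0.608, 0.099, 0.001], 0.97, [305.0, 237.0])]
scene pan_left_floor [([0.623, 0.208, 0.074], 0.6, [351.0, 208.0]), ([0.43, -0.402, -0.004], 0.17, [95.0, 235.0])]
scene pan_right_floor [([0.597, -0.011, 0.081], 0.61, [263.0, 218.0])]
scene well [([0.537, -0.307, 0.067], 0.88, [134.0, 233.0]), ([0.338, -0.269, 0.062], 0.62, [138.0, 185.0])]
scene adapter [([0.544, -0.311, -0.004], 0.92, [137.0, 258.0]), ([0.341, -0.268, -0.0], 0.6, [142.0, 204.0])]
scene beaker [([0.617, 0.343, 0.001], 0.97, [390.0, 219.0]), ([0.543, -0.309, -0.006], 0.71, [138.0, 257.0])]
scene vial [([0.447, 0.07, 0.005], 0.55, [271.0, 201.0])]
scene marker [([0.431, -0.4, -0.002], 0.64, [95.0, 235.0])]
```

View pics/top0.png

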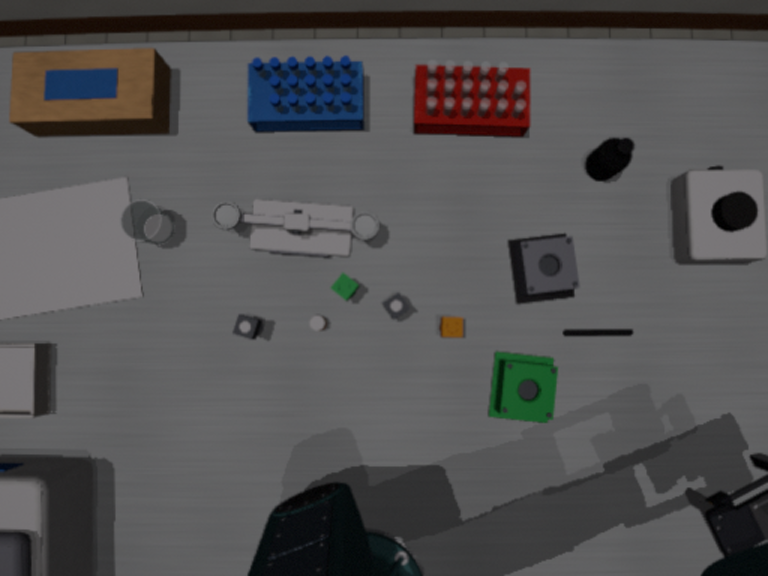

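View pics/scene0.png

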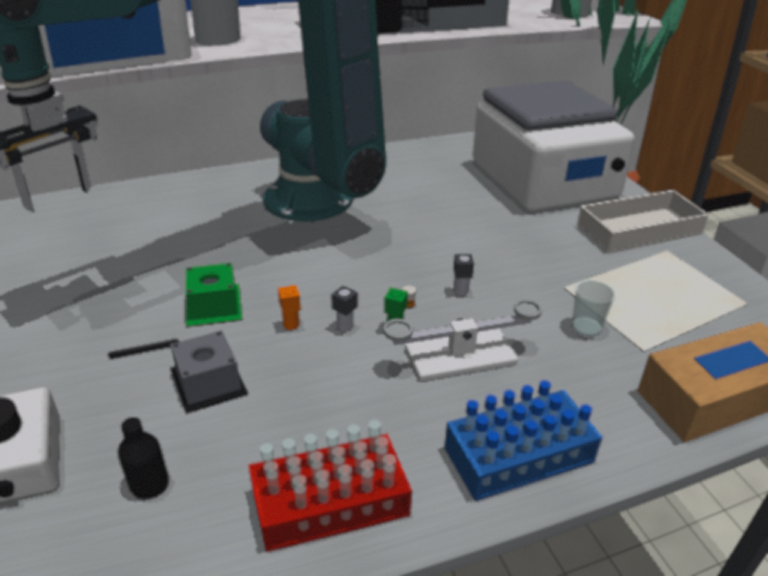

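The top view shows the two dark-headed plugs at about (264,203) and (163,217) in native pixels, with the vial between them and a green and an orange look-alike nearby. The balance is upper left and the grey adapter is at (366,177). In the scene view the balance is undisturbed. Next I'll take the wrist camera geometry and plan the approach.

```bash
cat >> h.py <<'E'
from scipy.spatial.transform import Rotation as Ro
def plan(x,y,z,yaw_deg=None):
    o=robot.get_obs(); R=Ro.from_euler("xyz",o["ee_rot"]).as_matrix(); d=R.T@(np.array([x,y,z])-o["tool_pos"])*1000
    yw=np.degrees(o["ee_rot"][2]); t=0 if yaw_deg is None else -(yaw_deg-yw)
    print("shift",d.round(1),"turn",round(t,1),"| at",o["tool_pos"].round(4),"yaw",round(yw,1),"F",o["wrist_force"].round(1),"w",round(o["width"],4))
E
python3 - <<'E'
from h import *
s=cams.snapshot("wrist"); o=robot.get_obs(); R=Ro.from_euler("xyz",o["ee_rot"]).as_matrix()
Rc=np.array(s["R"]);c=-Rc.T@np.array(s["t"]); print("cam in tool",R.T@(c-o["tool_pos"]),(R.T@Rc.T).round(2).tolist(),s["fov_y"])
plan(0.478,-0.06,0.26,0)
E
```

```text
cam in tool [ 0.07168088  0.0002611  -0.1798144 ] [[-0.0, -0.97, -0.25], [1.0, -0.0, -0.0], [0.0, -0.25, 0.97]] 60.063773510149076
shift [ 407.5 -293.1  -54.5] turn 25.1 | at [ 0.2332 -0.4982  0.2055] yaw 25.1 F [-1.3 -0.3  0. ] w 0.0938
```

```bash
python3 - <<'E'
from h import *
plan(0.49,0.06,0.24,0)
E
```

```text
shift [ 469.2 -396.7  -34.6] turn 25.1 | at [ 0.2332 -0.4982  0.2055] yaw 25.1 F [-1.3 -0.3  0. ] w 0.0938
```

Call:
step_arm([
  [1,47,-40,-34,3],
  [1,94,-79,-34,6],
  [1,141,-119,-34,9],
  [1,188,-159,-34,12],
  [1,235,-198,-34,15],
  [1,282,-238,-34,18],
  [1,328,-278,-34,21],
  [1,375,-317,-34,25],
  [1,422,-357,-34,25],
  [1,469,-397,-34,25],
  [1,469,-397,-34,25],
  [1,469,-397,-34,25],
  [1,469,-397,-34,25],
])

```text
time: 2.78
tool_pos: [0.4894, 0.0589, 0.2397]
ee_rot: [3.141, -0.0, -0.001]
wrist_force: [-0.6, -0.5, -0.4]
width: 0.0938
```

```bash
python3 - <<'E'
from h import *
s=cams.snapshot("wrist"); save(s,"w1",k=1.5); np.save("w1.npy",s,allow_pickle=True)
plan(0.49,0.06,0.24,0)
for l in ["plug_a_grip","plug_a_foot","pan_left_floor","pan_right_floor","vial"]:
    print(l,[(np.round(d["position"],3).tolist(),round(d["p"],2),proj(s,d["position"]).round().tolist()) for d in models.pinpoint(s,l)][:5])
E
```

```text
shift [ 0.6 -1.1 -0.2] turn -0.1 | at [0.4894 0.0589 0.2398] yaw -0.1 F [ 0.  -0.5  0.6] w 0.094
plug_a_grip [([0.443, -0.148, 0.058], 0.83, [441.0, 214.0]), ([0.503, 0.025, 0.055], 0.8, [291.0, 162.0]), ([0.446, 0.175, -0.001], 0.74, [172.0, 198.0]), ([0.478, -0.058, 0.003], 0.39, [352.0, 175.0])]
plug_a_foot [([0.437, -0.151, -0.002], 0.95, [419.0, 204.0]), ([0.508, 0.017, 0.0], 0.94, [293.0, 152.0]), ([0.477, -0.058, 0.002], 0.92, [352.0, 175.0])]
pan_left_floor [([0.622, 0.208, 0.077], 0.74, [103.0, 41.0])]
pan_right_floor [([0.602, -0.013, 0.078], 0.6, [334.0, 64.0])]
vial [([0.451, 0.069, -0.001], 0.72, [253.0, 194.0])]
```

View pics/w1.png

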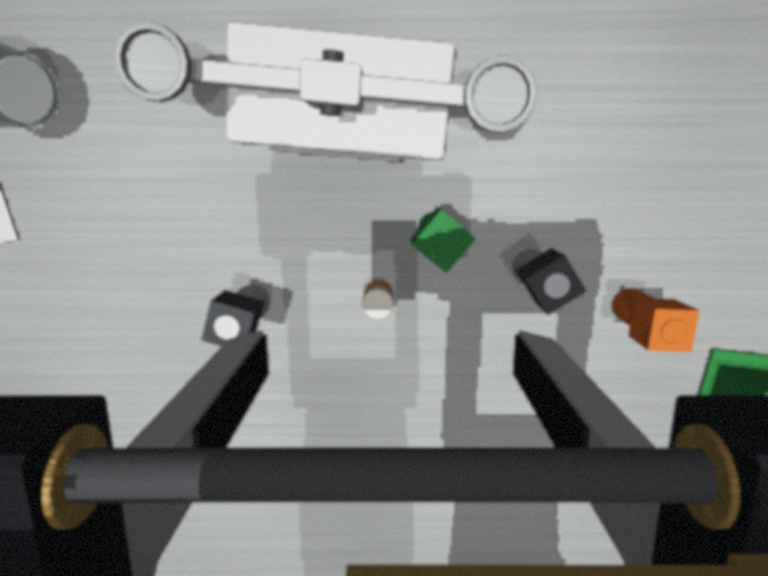

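The wrist view has the left plug's top spot at (151,218) native and the right plug's at (371,191). The pan rims are centred near (102,41) and (333,63), and the vial is between the plugs. I'll make an enlarged composite to measure more exactly.

```bash
python3 - <<'E'
from h import *
s=np.load("w1.npy",allow_pickle=True).item(); p=s["pixels"][...,::-1]
c=[p[185:245,125:195],p[155:215,335:405],p[5:75,65:135],p[30:100,298:368]]
c=[cv2.resize(x,(400,int(400*x.shape[0]/x.shape[1])),interpolation=cv2.INTER_CUBIC)[:300] if x.shape[0]==60 else cv2.resize(x,(300,300)) for x in c]
c=[cv2.copyMakeBorder(x[:300],0,300-x[:300].shape[0],0,400-x.shape[1],cv2.BORDER_CONSTANT) for x in c]
cv2.imwrite("pics/w1z.png",np.vstack([np.hstack(c[:2]),np.hstack(c[2:])]))
for n,px,z in(("L",(226,327),.074),("R",(557,286),.074),("panL",(153,62),.084),("panR",(500,94),.084),("vial",(378,300),.035),("green",(442,240),.074)):
    print(n,ray(s,np.array(px)/1.5,z).round(4))
E
```

```text
L [0.4445 0.1786 0.074 ]
R [ 0.475  -0.0602  0.074 ]
panL [0.621  0.2059 0.084 ]
panR [ 0.6024 -0.0105  0.084 ]
vial [0.4539 0.0687 0.035 ]
green [0.5082 0.0227 0.074 ]
```

View pics/w1z.png

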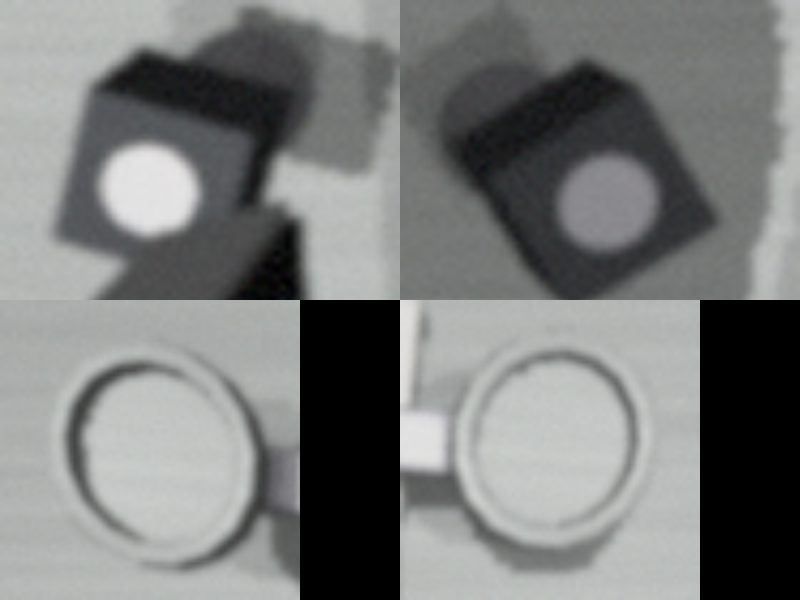

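```bash
python3 - <<'E'
from h import *
s=np.load("w1.npy",allow_pickle=True).item()
f=lambda q,o,k:np.array(o)+np.array(q)/k
k=400/70
for n,o,pts in(("L",(125,185),[(150,190),(93,95),(255,130),(57,238)]),("R",(335,155),[(207,200),(235,88),(75,168),(165,299),(316,220)])):
    P=[ray(s,f(q,o,k),.074) for q in pts]; print(n,P[0].round(4),[np.degrees(np.arctan2(*(b-a)[1::-1])).round(1) for a,b in zip(P[1:],P[2:])],P[1:][0].round(4),P[-1].round(4))
k=300/70
L=ray(s,f((158,157),(65,5),k),.084);R=ray(s,f((155,141),(298,30),k),.084)
print(L,R,np.linalg.norm(L-R),np.degrees(np.arctan2(*(L-R)[1::-1])))
E
```

```text
L [0.4442 0.178  0.074 ] [np.float64(-103.0), np.float64(118.7)] [0.4631 0.1872 0.074 ] [0.4345 0.1967 0.074 ]
R [ 0.4758 -0.06    0.074 ] [np.float64(117.9), np.float64(-143.8), np.float64(-60.3)] [ 0.4971 -0.0634  0.074 ] [ 0.4719 -0.0808  0.074 ]
[0.6207638  0.20607296 0.084     ] [ 0.60222381 -0.01132665  0.084     ] 0.21818873498892882 85.12556853046654
```

Call:
step_arm([
  [1,-20,-55,0,7],
  [1,-45,-110,20,14],
  [1,-45,-119,60,14],
  [1,-45,-119,110,14],
  [1,-45,-119,130,14],
  [1,-45,-119,130,14],
])

```text
time: 3.82
tool_pos: [0.443, 0.1786, 0.1075]
ee_rot: [3.139, 0.004, -0.243]
wrist_force: [-0.0, 0.0, 0.8]
width: 0.0943
```

```bash
python3 - <<'E'
from h import *
s=cams.snapshot("wrist"); save(s,"w2",k=1.2)
plan(0.444,0.178,0.043,-14)
print(proj(s,[.444,.178,.074]))
for y in (0,): print(models.pinpoint(s,"plug_a_grip")[:2],models.pinpoint(s,"plug_a_foot")[:2])
E
```

```text
shift [ 0.   1.  66.3] turn 0.1 | at [0.4443 0.1789 0.1093] yaw -13.9 F [0.1 0.8 1. ] w 0.094
[260.73725119 215.61550393]
[{'position': [0.5057, 0.0227, 0.0571], 'p': 0.68}] [{'position': [0.5072, 0.0194, 0.0023], 'p': 0.57}]
```

View pics/w2.png

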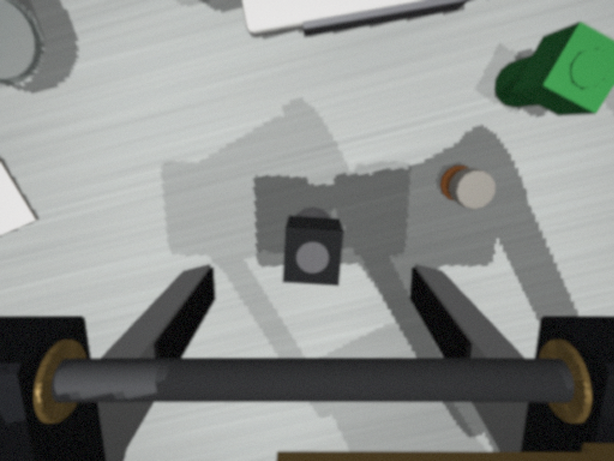

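The wrist view has the left plug's top spot at (260,214) native, 2 px from the prediction, and the head turned about 4° relative to the jaws. I'll correct that, then descend and grip.

Call:
step_arm([
  [1,0,0,30,4],
  [1,0,0,55,4],
  [1,0,0,66,4],
  [1,0,0,66,4],
  [-1,0,0,66,4],
  [-1,0,0,66,4],
  [-1,0,0,66,4],
  [-1,0,0,66,4],
  [-1,0,0,66,4],
  [-1,0,0,66,4],
])

```text
time: 5.22
tool_pos: [0.4444, 0.1792, 0.0434]
ee_rot: [3.141, 0.0, -0.313]
wrist_force: [0.4, -0.6, -0.7]
width: 0.0377
```

```bash
python3 - <<'E'
from h import *
plan(0.6208,0.206,0.20,-18)
E
```

```text
shift [ 159.6  -79.8 -156.6] turn 0.1 | at [0.4444 0.1792 0.0434] yaw -17.9 F [ 0.4 -0.6 -0.7] w 0.0377
```

Call:
step_arm([
  [-1,0,0,0,0],
  [-1,0,0,0,0],
  [-1,0,0,0,0],
])

```text
time: 5.6
tool_pos: [0.4444, 0.1791, 0.0434]
ee_rot: [3.141, 0.0, -0.313]
wrist_force: [-0.0, -0.4, 0.1]
width: 0.0317
```

Call:
step_arm([
  [-1,0,0,-20,0],
  [-1,0,0,-60,0],
  [-1,0,0,-105,0],
  [-1,30,-15,-112,0],
  [-1,70,-35,-112,0],
  [-1,110,-55,-112,0],
  [-1,145,-73,-112,0],
  [-1,160,-80,-112,0],
  [-1,160,-80,-112,0],
  [-1,160,-80,-112,0],
  [-1,160,-80,-112,0],
])

```text
time: 6.98
tool_pos: [0.6205, 0.2061, 0.1556]
ee_rot: [3.141, 0.0, -0.312]
wrist_force: [-1.1, 0.1, -2.1]
width: 0.0318
```

```bash
python3 - <<'E'
from h import *
s=cams.snapshot("wrist"); np.save("w3.npy",s,allow_pickle=True); save(s,"w3",(150,100,370,265),3)
plan(0.6208,0.206,0.11,-18)
print(proj(s,[.6208,.206,.084]),proj(s,[*robot.get_obs()["tool_pos"][:2],.117]))
E
```

```text
shift [ 0.2  0.1 45.8] turn 0.1 | at [0.6206 0.2061 0.1558] yaw -17.9 F [-0.3  0.3 -3.1] w 0.032
[260.30504014 201.48974264] [260.2624163  214.87956226]
```

View pics/w3.png

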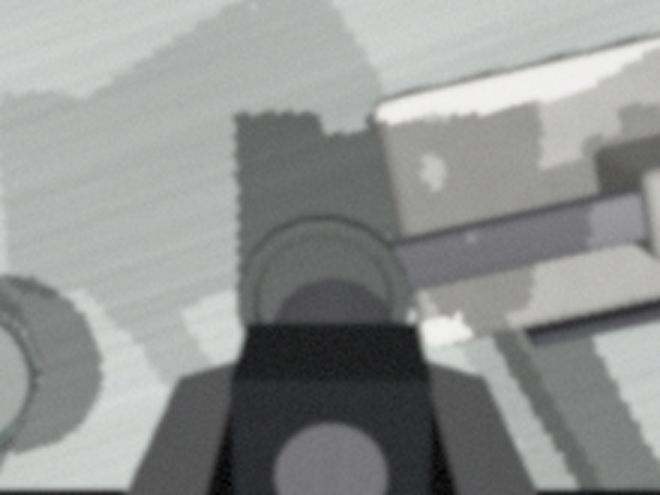

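In the crop the outer pan rim spans x≈243–411 with its top at y≈214. The plug's foot shows as an arc centred at x≈333 with its front edge at y≈278. I'll compare that with the projected model.

```bash
python3 - <<'E'
from h import *
s=np.load("w3.npy",allow_pickle=True).item(); o=robot.get_obs(); R=Ro.from_euler("xyz",o["ee_rot"]).as_matrix()
a=np.linspace(0,2*np.pi,73)
def C(c,r,z): 
    P=np.array([proj(s,[c[0]+r*np.cos(t),c[1]+r*np.sin(t),z]) for t in a]); P=(P-[150,100])*3; return "x",P[:,0].min().round(),P[:,0].max().round(),"ymin",P[:,1].min().round()
t=o["tool_pos"]
print("rim",C((.6208,.206),.023,.084),"inner",C((.6208,.206),.018,.084))
fz=t[2]-.0434
print("foot",C(t,.013,fz),C(t,.015,fz+.003))
for dx in (.002,-.002): print("rim shifted",C((np.array([.6208,.206,0])+R[:,0]*dx),.023,.084))
# top spot
print((proj(s,[*t[:2],fz+.074])-[150,100])*3)
E
```

```text
rim ('x', np.float64(243.0), np.float64(419.0), 'ymin', np.float64(218.0)) inner ('x', np.float64(262.0), np.float64(400.0), 'ymin', np.float64(237.0))
foot ('x', np.float64(275.0), np.float64(386.0), 'ymin', np.float64(285.0)) ('x', np.float64(266.0), np.float64(395.0), 'ymin', np.float64(280.0))
rim shifted ('x', np.float64(243.0), np.float64(419.0), 'ymin', np.float64(211.0))
rim shifted ('x', np.float64(243.0), np.float64(418.0), 'ymin', np.float64(226.0))
[331.10907576 477.99288478]
```

Call:
step_arm([
  [-1,0,-1,10,0],
  [-1,0,-1,20,0],
  [-1,0,-1,28,0],
  [-1,0,-1,31,0],
  [-1,0,-1,34,0],
  [-1,0,-1,36,0],
  [-1,0,-1,38,0],
  [-1,0,-1,40,0],
  [-1,0,-1,42,0],
  [-1,0,-1,42,0],
  [-1,0,-1,42,0],
])

```text
time: 8.4
tool_pos: [0.6216, 0.2071, 0.1134]
ee_rot: [-3.142, 0.0, -0.313]
wrist_force: [0.2, -0.0, -2.1]
width: 0.0319
```

```bash
python3 - <<'E'
from h import *
s=cams.snapshot("wrist"); save(s,"w4",(150,50,370,265),2.5)
plan(0.6208,0.206,0.11,-18)
E
```

```text
shift [-0.4  1.3  3.4] turn 0.1 | at [0.6216 0.2071 0.1134] yaw -17.9 F [ 1.2  0.9 -2.7] w 0.0317
```

View pics/w4.png

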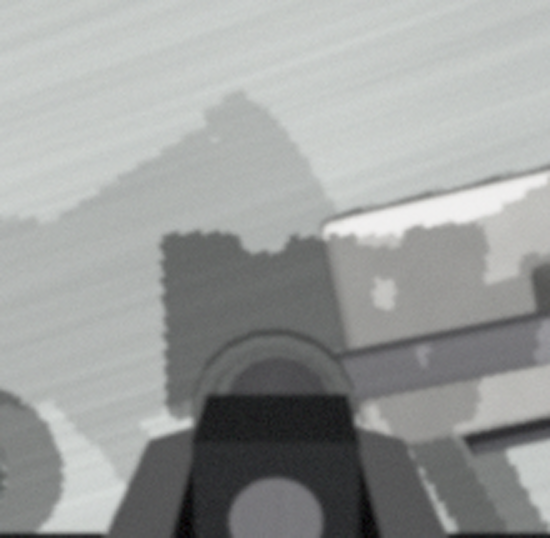

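The foot sits concentric inside the rim (rim centre x≈275, foot x≈277 in the crop). I'll lower 2 mm more and release.

Call:
step_arm([
  [-1,0,0,1,0],
  [-1,0,0,2,0],
  [-1,0,0,2,0],
  [-0.3,0,0,2,0],
  [-0.2,0,0,2,0],
  [0.0,0,0,2,0],
  [0.4,0,0,2,0],
  [0.6,0,0,2,0],
  [0.6,0,0,2,0],
  [0.6,0,0,-15,0],
  [0.6,0,0,-45,0],
  [0.6,0,0,-90,0],
  [0.6,0,0,-110,0],
  [0.6,0,0,-110,0],
])

```text
time: 10.2
tool_pos: [0.6229, 0.2074, 0.2277]
ee_rot: [-3.138, -0.006, -0.313]
wrist_force: [-1.1, 0.2, -0.8]
width: 0.0754
```

```bash
python3 - <<'E'
from h import *
plan(0.4758,-0.06,0.11,30)
E
```

```text
shift [-58.5 300.1 116.2] turn -47.9 | at [0.6229 0.2074 0.2277] yaw -17.9 F [-1.1  0.2 -0.8] w 0.0754
```

Call:
step_arm([
  [0.6,-12,55,0,-10],
  [0.6,-24,110,0,-20],
  [0.6,-35,165,0,-30],
  [0.6,-46,220,0,-40],
  [0.6,-55,275,20,-48],
  [0.6,-58,300,60,-48],
  [0.6,-58,300,100,-48],
  [0.6,-58,300,112,-48],
  [0.6,-58,300,112,-48],
  [0.6,-58,300,112,-48],
])

```text
time: 11.45
tool_pos: [0.4754, -0.0605, 0.1132]
ee_rot: [3.139, -0.002, 0.526]
wrist_force: [0.2, -1.5, 0.6]
width: 0.0752
```

```bash
python3 - <<'E'
from h import *
s=cams.snapshot("wrist"); save(s,"w5",(190,150,330,255),4)
plan(0.4758,-0.06,0.043,30)
print((proj(s,[.4758,-.06,.074])-[190,150])*4)
E
```

```text
shift [ 0.3 -0.5 70.4] turn 0.1 | at [ 0.4755 -0.0605  0.1134] yaw 30.1 F [0.5 0.1 0.4] w 0.075
[277.38267024 256.15563094]
```

View pics/w5.png

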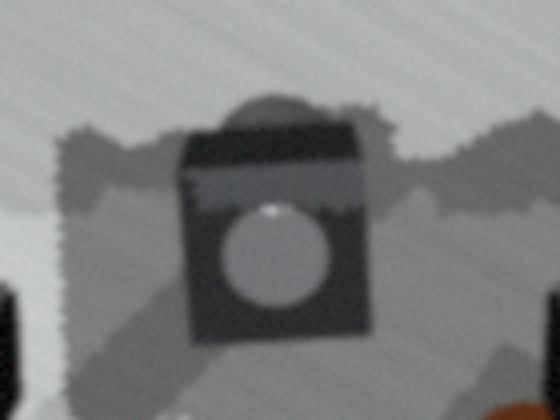

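The right plug's top spot is at (276,256) in the crop against a predicted (277,256), and the head is turned about −3°. I'll descend and grip.

Call:
step_arm([
  [0.6,0,0,30,-3],
  [0.6,0,0,58,-3],
  [0.6,0,0,70,-3],
  [0.6,0,0,70,-3],
  [-1,0,0,70,-3],
  [-1,0,0,70,-3],
  [-1,0,0,70,-3],
  [-1,0,0,70,-3],
  [-1,0,0,70,-3],
  [-1,0,0,70,-3],
  [-1,0,0,70,-3],
  [-1,0,0,50,-3],
  [-1,0,0,0,-3],
  [-1,0,0,-50,-3],
  [-1,0,0,-56,-3],
  [-1,0,0,-56,-3],
])

```text
time: 13.5
tool_pos: [0.4738, -0.0605, 0.1666]
ee_rot: [-3.141, 0.001, 0.577]
wrist_force: [-1.3, 0.2, -1.2]
width: 0.0317
```

```bash
python3 - <<'E'
from h import *
plan(0.6026,-0.0118,0.168,33)
E
```

```text
shift [134.5  29.5  -1.5] turn 0.1 | at [ 0.4738 -0.0605  0.1666] yaw 33.1 F [-1.3  0.2 -1.2] w 0.0317
```

Call:
step_arm([
  [-1,35,8,0,0],
  [-1,75,17,0,0],
  [-1,110,24,0,0],
  [-1,130,28,0,0],
  [-1,135,29.5,0,0],
  [-1,135,29.5,0,0],
  [-1,135,29.5,0,0],
  [-1,135,29.5,0,0],
])

```text
time: 14.5
tool_pos: [0.6028, -0.012, 0.1677]
ee_rot: [3.141, -0.0, 0.577]
wrist_force: [-0.3, 0.4, -1.7]
width: 0.0317
```

```bash
python3 - <<'E'
from h import *
s=cams.snapshot("wrist"); save(s,"w6",(150,100,370,265),3)
plan(0.6026,-0.0118,0.134,33)
o=robot.get_obs(); R=Ro.from_euler("xyz",o["ee_rot"]).as_matrix()
a=np.linspace(0,2*np.pi,73)
def C(c,r,z): 
    P=np.array([proj(s,[c[0]+r*np.cos(t),c[1]+r*np.sin(t),z]) for t in a]); P=(P-[150,100])*3; return "x",P[:,0].min().round(),P[:,0].max().round(),"ymin",P[:,1].min().round()
t=o["tool_pos"]
for z in (.084,.095): print("rim",z,C((.6026,-.0118),.023,z),"inner",C((.6026,-.0118),.018,z))
fz=t[2]-.0434
print("foot",C(t,.013,fz),C(t,.015,fz+.003)," spot",(proj(s,[*t[:2],fz+.074])-[150,100])*3)
b=cams.snapshot("scene"); save(b,"s6",(200,100,400,260),4)
E
```

```text
shift [-0.3 -0.3 33.9] turn 0.1 | at [ 0.603  -0.0119  0.1679] yaw 33.1 F [-0.6 -0.1 -0.5] w 0.0323
rim 0.084 ('x', np.float64(245.0), np.float64(413.0), 'ymin', np.float64(211.0)) inner ('x', np.float64(263.0), np.float64(394.0), 'ymin', np.float64(229.0))
rim 0.095 ('x', np.float64(241.0), np.float64(416.0), 'ymin', np.float64(219.0)) inner ('x', np.float64(260.0), np.float64(397.0), 'ymin', np.float64(238.0))
foot ('x', np.float64(274.0), np.float64(385.0), 'ymin', np.float64(284.0)) ('x', np.float64(265.0), np.float64(394.0), 'ymin', np.float64(279.0))  spot [328.95329548 477.09515106]
```

View pics/w6.png

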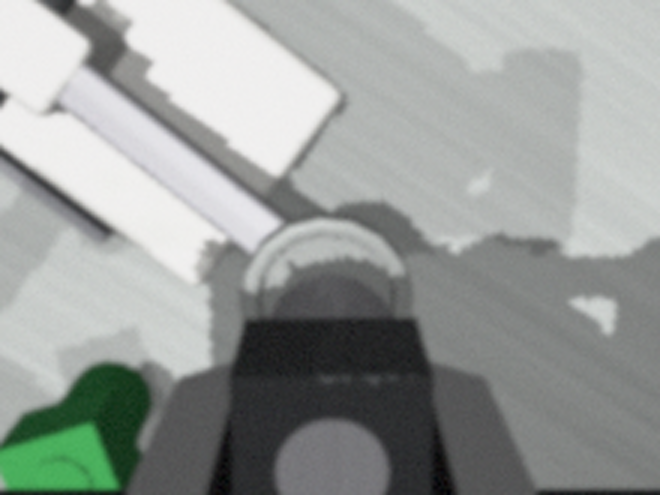

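In the crop the right pan rim spans x≈243–411 with its top at y≈217. The foot arc is centred at x≈332 with its edge at y≈277, which is about 1 mm off in y. I'll shift −0.5 and −1 mm and lower.

Call:
step_arm([
  [-1,-0.5,-1,10,0],
  [-1,-0.5,-1,22,0],
  [-1,-0.5,-1,30,0],
  [-1,-0.5,-1,33,0],
  [-1,-0.5,-1,35,0],
  [-1,-0.5,-1,37,0],
  [-1,-0.5,-1,39,0],
  [-1,-0.5,-1,41,0],
  [-1,-0.5,-1,41,0],
  [-1,-0.5,-1,41,0],
])

```text
time: 15.85
tool_pos: [0.6027, -0.0113, 0.1268]
ee_rot: [3.141, -0.0, 0.577]
wrist_force: [-0.3, -1.8, -0.1]
width: 0.0318
```

```bash
python3 - <<'E'
from h import *
plan(0.6026,-0.0118,0.134,33)
a=cams.snapshot("wrist"); b=cams.snapshot("scene")
p=np.hstack([cv2.resize(a["pixels"][100:250,170:350],(400,333)),cv2.resize(b["pixels"][100:260,200:392],(400,333))])
cv2.imwrite("pics/w7.png",p[...,::-1])
E
```

```text
shift [-0.3  0.4 -7.2] turn 0.1 | at [ 0.6027 -0.0113  0.1268] yaw 33.1 F [-0.3 -1.8 -0.1] w 0.0318
```

View pics/w7.png

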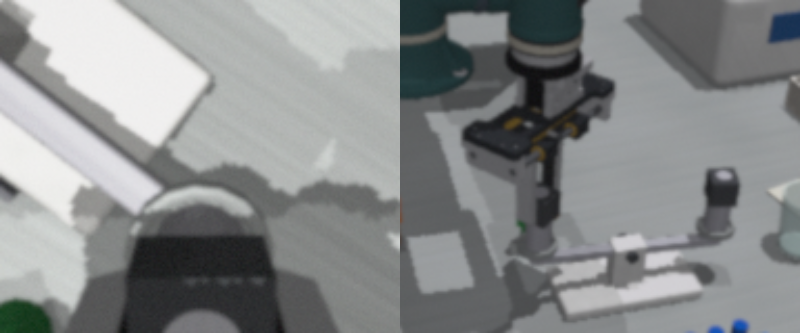

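The left plug stands upright on its pan, and the right foot is concentric inside the right rim. I'll release it.

Call:
step_arm([
  [-0.3,0,0,0,0],
  [-0.2,0,0,0,0],
  [0.0,0,0,0,0],
  [0.4,0,0,0,0],
  [0.6,0,0,0,0],
  [0.6,0,0,0,0],
  [0.6,0,0,-15,0],
  [0.6,0,0,-45,0],
  [0.6,0,0,-90,0],
  [0.6,-30,-20,-110,5],
  [0.6,-60,-50,-110,10],
  [0.6,-90,-80,-110,20],
  [0.6,-90,-80,-110,30],
  [0.6,-90,-80,-110,33],
  [0.6,-90,-80,-110,33],
  [0.6,-90,-80,-110,33],
  [0.6,-90,-80,-110,33],
  [0.6,-90,-80,-110,33],
  [0.6,-90,-80,-110,33],
  [0.6,-90,-80,-110,33],
])

```text
time: 18.45
tool_pos: [0.4833, 0.0069, 0.2364]
ee_rot: [3.142, 0.0, 0.002]
wrist_force: [0.1, 0.3, 0.3]
width: 0.0753
```

```bash
python3 - <<'E'
from h import *
plan(0.6,0,0.134,0)
a=cams.snapshot("wrist"); b=cams.snapshot("scene"); np.save("w8.npy",a,allow_pickle=True)
p=np.hstack([cv2.resize(a["pixels"],(400,300)),cv2.resize(b["pixels"][120:260,220:406],(400,300))])
cv2.imwrite("pics/w8.png",p[...,::-1])
for l in ["plug_a_grip","plug_a_foot"]:
  for s in (a,b): print(l,[(np.round(d["position"],3).tolist(),round(d["p"],2)) for d in models.pinpoint(s,l)][:5])
E
```

```text
shift [116.7   7.  102.4] turn 0.1 | at [0.4833 0.0069 0.2364] yaw 0.1 F [0.1 0.3 0.3] w 0.0753
plug_a_grip [([0.602, -0.008, 0.151], 0.87), ([0.508, 0.024, 0.057], 0.74), ([0.442, -0.148, 0.056], 0.59)]
plug_a_grip [([0.604, -0.006, 0.146], 0.81), ([0.439, -0.15, 0.06], 0.78), ([0.511, 0.022, 0.058], 0.55), ([0.61, 0.1, 0.002], 0.16)]
plug_a_foot [([0.439, -0.147, -0.001], 0.91), ([0.605, -0.012, 0.091], 0.71), ([0.509, 0.015, -0.001], 0.65)]
plug_a_foot [([0.442, -0.148, -0.002], 0.78), ([0.603, -0.008, 0.088], 0.65)]
```

View pics/w8.png

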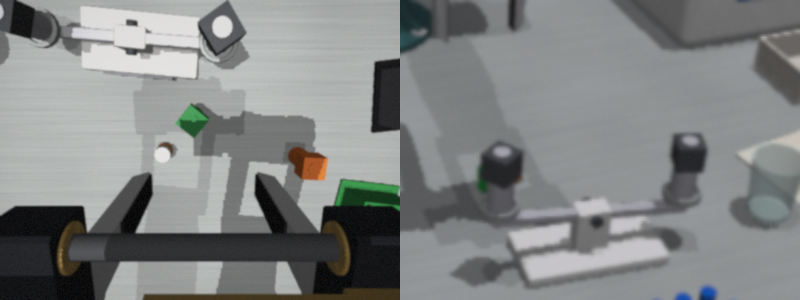

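The scene view shows both plugs upright. The left end has dropped: the image height difference between the pans fell from about 13 px to 5 px, and the right foot is found at z≈0.089–0.091. So the left plug is the heavier one, and I'll fetch it.

Call:
step_arm([
  [0.6,25,-40,0,6],
  [0.6,55,-85,0,12],
  [0.6,85,-130,0,18],
  [0.6,115,-170,0,18],
  [0.6,138,-200,0,18],
  [0.6,138.5,-200,20,18],
  [0.6,138.5,-200,40,18],
  [0.6,138.5,-200,40,18],
  [0.6,138.5,-200,40,18],
])

```text
time: 19.88
tool_pos: [0.6218, 0.207, 0.1973]
ee_rot: [-3.141, -0.001, -0.313]
wrist_force: [0.0, 0.1, 0.3]
width: 0.0754
```

```bash
python3 - <<'E'
from h import *
plan(0.6218,0.2072,0.111,-18)
s=cams.snapshot("wrist"); g=cv2.cvtColor(s["pixels"],cv2.COLOR_RGB2GRAY)
q=proj(s,[.6220,.2070,.141]); print(q)
x,y=q.round().astype(int); w=g[y-22:y+22,x-22:x+22]; c=cv2.threshold(w,0,255,cv2.THRESH_OTSU)[1]
n,l,st,ce=cv2.connectedComponentsWithStats(c); print(st.tolist(),(ce+[x-22,y-22]).round(1).tolist())
save(s,"w9",(180,130,340,250),3)
E
```

```text
shift [-0.1 -0.1 86.3] turn 0.1 | at [0.6218 0.207  0.1973] yaw -17.9 F [0.  0.1 0.3] w 0.0754
[260.34600185 207.41571943]
[[1, 0, 43, 42, 1295], [0, 0, 44, 44, 194], [11, 11, 25, 23, 447]] [[260.7, 204.7], [248.5, 217.4], [260.9, 206.9]]
```

View pics/w9.png

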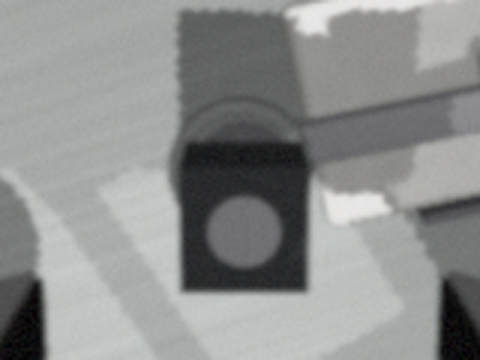

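The wrist view shows the left plug upright on its pan, with its spot at (260.9,206.9) against a predicted (260.3,207.4). I'll grip it and lift. That makes 12 pictures viewed, so the rest has to be numeric.

Call:
step_arm([
  [0.6,0,0,40,0],
  [0.6,0,0,75,0],
  [0.6,0,0,85.5,0],
  [0.6,0,0,85.5,0],
  [-1,0,0,85.5,0],
  [-1,0,0,85.5,0],
  [-1,0,0,85.5,0],
  [-1,0,0,85.5,0],
  [-1,0,0,85.5,0],
  [-1,0,0,85.5,0],
  [-1,0,0,85.5,0],
  [-1,0,0,85.5,0],
  [-1,0,0,80,0],
  [-1,0,0,65,0],
  [-1,0,0,25,0],
  [-1,0,0,-20,0],
  [-1,0,0,-62,0],
  [-1,0,0,-62,0],
  [-1,0,0,-62,0],
])

```text
time: 22.3
tool_pos: [0.621, 0.207, 0.2567]
ee_rot: [3.14, 0.002, -0.313]
wrist_force: [0.3, 0.5, -3.2]
width: 0.0322
```

```bash
python3 - <<'E'
from h import *
plan(0.472,-0.307,0.26,0)
plan(0.472,-0.307,0.2,0)
E
```

```text
shift [ 16.3 534.9  -2.6] turn -17.9 | at [0.621  0.207  0.2567] yaw -17.9 F [ 0.3  0.5 -3.2] w 0.0322
shift [ 16.4 534.8  57.4] turn -17.9 | at [0.621  0.207  0.2567] yaw -17.9 F [ 0.3  0.5 -3.2] w 0.0322
```

Call:
step_arm([
  [-1,1,30,0,-2],
  [-1,3,85,0,-5],
  [-1,5,140,0,-8],
  [-1,7,195,0,-11],
  [-1,9,250,0,-14],
  [-1,10,305,0,-18],
  [-1,12,360,0,-18],
  [-1,13,415,0,-18],
  [-1,15,470,0,-18],
  [-1,16,520,10,-18],
  [-1,16,535,40,-18],
  [-1,16,535,57,-18],
  [-1,16,535,57,-18],
  [-1,16,535,57,-18],
  [-1,16,535,57,-18],
])

```text
time: 24.18
tool_pos: [0.4731, -0.3065, 0.2031]
ee_rot: [3.14, -0.002, 0.003]
wrist_force: [0.0, -0.3, -2.9]
width: 0.0322
```

```bash
python3 - <<'E'
from h import *
s=cams.snapshot("wrist"); np.save("w10.npy",s,allow_pickle=True)
plan(0.537,-0.307,0.2,0)
for l in("well","adapter","plug_a_foot"): print(l,[(np.round(d["position"],4).tolist(),round(d["p"],2)) for d in models.pinpoint(s,l)][:4])
q=proj(s,[.537,-.307,.062]); print(q)
g=cv2.cvtColor(s["pixels"],cv2.COLOR_RGB2GRAY); x,y=q.round().astype(int)
print(g[y-40:y+40:4,x-48:x+48:4])
E
```

```text
shift [64.   0.6  3.2] turn 0.2 | at [ 0.473  -0.3066  0.203 ] yaw 0.2 F [ 0.2  0.1 -2.6] w 0.0318
well [([0.3435, -0.2686, 0.0611], 0.62), ([0.5392, -0.3052, 0.0673], 0.59)]
adapter [([0.3425, -0.2674, 0.0035], 0.89), ([0.539, -0.3084, -0.0009], 0.74)]
plug_a_foot [([0.4374, -0.1495, -0.0016], 0.97)]
[260.59449409 116.77933208]
[[153 116 132 192 191 192 191 189 190 188 189 188 187 188 186 184 187 186
  183 185 183 182 179 173]
 [165 112 120 193 193 190 192 190 189 188 188 185 188 185 186 184 186 185
  184 182 182 183 176 192]
 [172 171 188 193 192 192 195 190 194 192 189 190 189 189 186 189 186 184
  184 187 187 183 178 187]
 [166 172 177 182 193 191 193 191 188 192 192 190 191 189 190 186 188 185
  184 185 184 182 183 148]
 [165 175 170 170 183 191 191 194 196 191 164 139 135 145 174 188 189 188
  187 182 184 183 185 148]
 [167 173 171 173 175 172 194 197 183 123  94  80 100  90 112 140 188 189
  187 186 186 182 182 149]
 [173 169 173 171 173 171 176 186 118  79 120 125 121 129 118 102 155 187
  188 185 182 184 181 153]
 [181 173 172 172 171 172 169 140  82 119 128 125 125 124 124 
[... 551 characters left out ...]
75 169 172 171 170 170 167 163 109  91  88  95  88 104 138 164 164
  183 184 183 181 180 175]
 [203 176 169 170 169 170 168 170 168 166 139 125 121 131 154 162 160 158
  171 175 173 175 172 166]
 [202 190 167 169 169 169 168 167 167 168 165 162 165 161 161 161 160 162
  158 159 160 159 156 153]
 [206 200 168 171 167 170 165 168 168 165 164 165 161 162 162 160 162 158
  161 160 158 158 154 154]
 [203 203 162 168 168 168 168 163 166 165 166 164 161 165 163 161 161 158
  162 159 158 124 101 143]
 [201 201 165 169 163 167 165 166 165 164 165 164 162 162 161 161 159 158
  158 158 159 125 112 143]
 [207 207 159 129 110 151 166 166 163 162 163 161 164 162 158 160 160 160
  157 153 157 147 154 127]]
```

```bash
cat > wm.py <<'E'
from h import *
from scipy.optimize import least_squares
def comp(m,q):
    n,l,st,ce=cv2.connectedComponentsWithStats(m.astype(np.uint8)); x,y=np.round(q).astype(int); i=l[y,x]; return (l==i).astype(np.uint8),st[i],ce[i]
def well(s,guess=(.537,-.307)):
    g=cv2.cvtColor(s["pixels"],cv2.COLOR_RGB2GRAY); m,st,ce=comp(g<148,proj(s,[*guess,.062]))
    c=max(cv2.findContours(m,cv2.RETR_EXTERNAL,cv2.CHAIN_APPROX_NONE)[0],key=cv2.contourArea)[:,0]
    P=np.array([ray(s,p,.062)[:2] for p in c])
    f=least_squares(lambda v:np.hypot(*(P-v[:2]).T)-v[2],[*guess,.019],loss="soft_l1",f_scale=.0005); print("well",f.x.round(4),"rms",np.sqrt(np.mean(f.fun**2)).round(5),st); return f.x
def spot(s,fz):
    o=robot.get_obs();t=o["tool_pos"]; q=proj(s,[*t[:2],fz+.074]); g=cv2.cvtColor(s["pixels"],cv2.COLOR_RGB2GRAY)
    x,y=q.round().astype(int); w=g[y-30:y+30,x-30:x+30]; th,c=cv2.threshold(w,0,255,cv2.THRESH_OTSU); m,st,ce=comp(c>0,(30,30)); ce=ce+[x-30,y-30]
    print("spot px",ce.round(1),"pred",q.round(1),st,th,"plug at",ray(s,ce,fz+.074).round(4),"tcp",t.round(4))
E
python3 - <<'E'
from wm import *
s=np.load("w10.npy",allow_pickle=True).item()
well(s); spot(s,.203-.0434)
plan(0.537,-0.307,0.13,0)
E
```

```text
well [ 0.5398 -0.3063  0.0189] rms 0.00029 [ 240   93   41   42 1359]
spot px [260.  257.4] pred [260.9 260.2] [  11   10   37   35 1026] 93.0 plug at [ 0.4741 -0.3064  0.2336] tcp [ 0.4726 -0.3068  0.2023]
shift [64.3  0.2 72.4] turn 0.1 | at [ 0.4726 -0.3068  0.2023] yaw 0.1 F [-1.4  0.5 -2.4] w 0.0321
```

Call:
step_arm([
  [-1,30,0,0,0],
  [-1,60,0,0,0],
  [-1,66.4,0,25,0],
  [-1,66.4,0,55,0],
  [-1,66.4,0,72,0],
  [-1,66.4,0,72,0],
  [-1,66.4,0,72,0],
  [-1,66.4,0,72,0],
])

```text
time: 25.38
tool_pos: [0.5393, -0.3074, 0.1314]
ee_rot: [3.14, -0.003, 0.001]
wrist_force: [-0.6, -0.4, -1.9]
width: 0.0316
```

```bash
python3 - <<'E'
from wm import *
plan(0.539,-0.3065,0.101,0)
s=cams.snapshot("wrist"); spot(s,robot.get_obs()["tool_pos"][2]-.0434)
g=cv2.cvtColor(s["pixels"],cv2.COLOR_RGB2GRAY)
# column through the middle, front part: mouth far edge / foot front edge
t=robot.get_obs()["tool_pos"]
W=(.5398,-.3063)
print("far rim",proj(s,[W[0]+.0195,W[1],.062]),"foot front",proj(s,[t[0]+.014,t[1],t[2]-.0434]), "rim sides",proj(s,[W[0],W[1]+.0195,.062]),proj(s,[W[0],W[1]-.0195,.062]))
print(g[140:216:2,236:286:3])
E
```

```text
shift [-0.4 -1.  30.4] turn 0.1 | at [ 0.5393 -0.3074  0.1314] yaw 0.1 F [-0.6 -0.4 -1.9] w 0.0316
spot px [259.9 257.4] pred [260.1 259.2] [  12   12   37   34 1016] 97.0 plug at [ 0.5402 -0.3073  0.1618] tcp [ 0.5392 -0.3074  0.1312]
far rim [258.5159679  177.83217586] foot front [259.93063996 193.89966444] rim sides [233.52683888 202.32445023] [283.5073975  202.34369746]
[[ 64  64  62  60  57  61  63  61  57  58  56  57  62  56  60  58  61]
 [ 64  63  63  60  60  58  59  59  62  60  59  59  59  57  58  60  64]
 [ 57  61  58  57  59  60  58  59  60  58  58  59  61  65  66  74  86]
 [ 60  56  56  62  59  60  58  65  69  73  86  95 109 121 131 143 146]
 [ 57  66  68  72  87  98 109 121 129 146 148 153 158 158 159 161 159]
 [109 122 135 147 149 153 162 159 162 162 161 160 160 162 160 157 157]
 [161 163 162 162 163 161 163 160 159 162 161 162 159 160 158 162 160]
 [166 164 165 164 163 164 162 161 161 158 161 158 160 158 157 158 160]
 [167 165 164 163 161 162 164 162 161 160 162 159 161 160 159 160 160]
 [165 165 163 162 160 161 162 162 161 158 161 159 160 157 160 156 157]
 [167 166 165
[... 1275 characters left out ...]
 52  58  72  85  90  92  91  93  91  88  80  55  54  73  81]
 [ 72  54  57  72  87  90  89  94  91  92  91  90  87  76  53  67  82]
 [ 70  53  58  79  88  89  91  92  94  91  92  89  89  87  69  70  77]
 [ 75  56  68  86  87  91  93  95  92  92  91  91  87  88  76  74  80]
 [ 74  57  77  86  90  94  94  95  94  94  89  90  90  89  82  72  79]
 [ 65  57  75  78  79  80  84  81  85  83  81  77  78  78  78  71  67]
 [ 40  42  38  45  48  46  46  47  45  45  44  43  43  45  42  40  45]
 [ 37  37  33  36  37  35  34  37  39  36  37  38  39  40  36  38  37]
 [ 37  35  42  44  37  37  37  39  39  38  38  38  38  35  40  39  38]
 [ 38  37  43  42  38  36  35  35  40  36  34  34  36  34  39  38  37]]
```

Call:
step_arm([
  [-1,-0.5,-0.8,8,0],
  [-1,-0.5,-0.8,16,0],
  [-1,-0.5,-0.8,22,0],
  [-1,-0.5,-0.8,24,0],
  [-1,-0.5,-0.8,26,0],
  [-1,-0.5,-0.8,27,0],
  [-1,-0.5,-0.8,28,0],
  [-1,-0.5,-0.8,29,0],
  [-1,-0.5,-0.8,30,0],
  [-1,-0.5,-0.8,30,0],
])

```text
time: 26.68
tool_pos: [0.538, -0.306, 0.0994]
ee_rot: [3.142, 0.0, 0.001]
wrist_force: [0.7, -0.6, -2.2]
width: 0.0318
```

Call:
step_arm([
  [-1,0,0,0.5,0],
  [-1,0,0,1,0],
  [-1,0,0,1.5,0],
  [-1,0,0,2,0],
  [-1,0,0,2,0],
])

```text
time: 27.3
tool_pos: [0.538, -0.306, 0.0974]
ee_rot: [-3.142, 0.0, 0.001]
wrist_force: [-0.4, 0.6, -3.0]
width: 0.032
```

Call:
step_arm([
  [-1,0,0,1,0],
  [-1,0,0,2,0],
  [-1,0,0,3,0],
  [-1,0,0,3,0],
])

```text
time: 27.8
tool_pos: [0.538, -0.306, 0.0943]
ee_rot: [-3.142, 0.0, 0.001]
wrist_force: [0.6, 0.6, -2.1]
width: 0.0316
```

Call:
step_arm([
  [-1,0,0,1,0],
  [-1,0,0,2,0],
  [-1,0,0,3,0],
  [-1,0,0,3,0],
])

```text
time: 28.3
tool_pos: [0.5382, -0.3061, 0.0923]
ee_rot: [3.141, -0.001, 0.001]
wrist_force: [-1.5, 1.1, 3.9]
width: 0.032
```

Call:
step_arm([
  [-1,0,0,1,0],
  [-1,0,0,2,0],
  [-1,0,0,3,0],
  [-1,0,0,4,0],
  [-1,0,0,4,0],
])

```text
time: 28.92
tool_pos: [0.5382, -0.3061, 0.0873]
ee_rot: [3.141, -0.0, 0.001]
wrist_force: [-0.2, 0.6, 3.5]
width: 0.0319
```

Call:
step_arm([
  [-1,0,0,0.5,0],
  [-1,0,0,1,0],
  [-1,0,0,1.5,0],
  [-1,0,0,2,0],
  [-1,0,0,2,0],
])

```text
time: 29.55
tool_pos: [0.5382, -0.3061, 0.0855]
ee_rot: [3.141, -0.0, 0.001]
wrist_force: [-0.1, 0.5, 3.7]
width: 0.0321
```

Call:
step_arm([
  [-1,0,0,0.5,0],
  [-1,0,0,1,0],
  [-1,0,0,1,0],
  [-1,0,0,1,0],
])

```text
time: 30.05
tool_pos: [0.5381, -0.3061, 0.0845]
ee_rot: [3.141, -0.0, 0.001]
wrist_force: [-0.9, 0.3, 4.2]
width: 0.0317
```

Call:
step_arm([
  [-1,0,0,0.5,0],
  [-1,0,0,1,0],
  [-1,0,0,1,0],
  [-1,0,0,1,0],
])

```text
time: 30.55
tool_pos: [0.5382, -0.3061, 0.0836]
ee_rot: [3.141, -0.0, 0.001]
wrist_force: [-0.3, 0.6, 5.5]
width: 0.0316
```

Call:
step_arm([
  [-1,0,0,0.5,0],
  [-1,0,0,0.5,0],
  [-1,0,0,0.5,0],
])

```text
time: 30.92
tool_pos: [0.5382, -0.3061, 0.0836]
ee_rot: [3.141, -0.001, 0.001]
wrist_force: [-1.0, 0.7, 6.1]
width: 0.0319
```

Call:
step_arm([
  [-1,0,0,0.5,0],
  [-1,0,0,0.5,0],
  [-1,0,0,0.5,0],
])

```text
time: 31.3
tool_pos: [0.5382, -0.3061, 0.0836]
ee_rot: [3.141, -0.001, 0.002]
wrist_force: [-1.2, 1.2, 8.1]
width: 0.0318
```

Call:
step_arm([
  [-1,0,0,0.5,0],
  [-1,0,0,1,0],
  [-1,0,0,1,0],
  [-1,0,0,1,0],
])

```text
time: 31.8
tool_pos: [0.5383, -0.3061, 0.0836]
ee_rot: [3.141, -0.001, 0.002]
wrist_force: [-2.2, 0.7, 10.1]
width: 0.0318
```

Call:
step_arm([
  [-1,0,0,0.5,0],
  [-1,0,0,1,0],
  [-1,0,0,1,0],
  [-1,0,0,1,0],
])

```text
time: 32.3
tool_pos: [0.5383, -0.3062, 0.0835]
ee_rot: [3.14, -0.001, 0.002]
wrist_force: [-2.3, 2.3, 14.3]
width: 0.0317
```

The stop is felt: z stays at 83.6 mm while the force climbs from 6 to 14 N. I'll relax and release.

Call:
step_arm([
  [-1,0,0,-1.5,0],
  [-1,0,0,-2.7,0],
  [-1,0,0,-2.7,0],
  [-0.3,0,0,-2.7,0],
  [-0.2,0,0,-2.7,0],
  [0.2,0,0,-2.7,0],
  [0.6,0,0,-2.7,0],
  [0.6,0,0,-2.7,0],
  [0.6,0,0,-15,0],
  [0.6,0,0,-50,0],
  [0.6,0,0,-90,0],
  [0.6,0,0,-120,0],
  [0.6,-50,0,-130,0],
  [0.6,-70,0,-130,0],
  [0.6,-70,0,-130,0],
  [0.6,-70,0,-130,0],
  [0.6,-70,0,-130,0],
])

```text
time: 34.42
tool_pos: [0.4688, -0.306, 0.2102]
ee_rot: [-3.141, 0.0, 0.002]
wrist_force: [-0.0, -0.2, -0.3]
width: 0.075
```

```bash
python3 - <<'E'
from wm import *
plan(.5,-.3,.2,0)
s=cams.snapshot("wrist"); b=cams.snapshot("scene"); a=cams.snapshot("top")
for n,c in (("w",s),("s",b),("t",a)):
  for l in("plug_a_grip","plug_a_foot"): print(n,l,[(np.round(d["position"],4).tolist(),round(d["p"],2)) for d in models.pinpoint(c,l)][:5])
q=proj(s,[.5395,-.3063,.114]); print(q); g=cv2.cvtColor(s["pixels"],cv2.COLOR_RGB2GRAY); x,y=q.round().astype(int)
w=g[y-30:y+30,x-30:x+30]; th,c=cv2.threshold(g,95,255,0); 
m,st,ce=comp(c>0,q); print(st,ce,[ray(s,ce,z).round(4) for z in(.112,.114,.116)])
print(g[y-36:y+36:4,x-40:x+40:4])
E
```

```text
shift [31.3 -5.9 10.2] turn 0.1 | at [ 0.4688 -0.306   0.2102] yaw 0.1 F [-0.  -0.2 -0.3] w 0.075
w plug_a_grip []
w plug_a_foot [([0.4396, -0.1484, 0.0032], 0.82)]
s plug_a_grip [([0.4397, -0.15, 0.06], 0.75), ([0.6043, -0.0124, 0.1252], 0.64), ([0.5098, 0.0259, 0.0573], 0.45)]
s plug_a_foot [([0.6062, -0.0077, 0.0656], 0.9), ([0.441, -0.1442, 0.0011], 0.8)]
t plug_a_grip [([0.4385, -0.1454, 0.0564], 0.56), ([0.5064, 0.0234, 0.0606], 0.53), ([0.6063, -0.0062, 0.1267], 0.5)]
t plug_a_foot [([0.6006, -0.0113, 0.0683], 0.73), ([0.6081, -0.0101, 0.0696], 0.71), ([0.5051, 0.0213, -0.0023], 0.47), ([0.438, -0.147, -0.001], 0.45)]
[260.74191343 109.09276429]
[     0      0    512    299 129966] [253.27487189 132.55586846] [array([ 0.5207, -0.3002,  0.112 ]), array([ 0.5209, -0.3002,  0.114 ]), array([ 0.521 , -0.3003,  0.116 ])]
[[112 159 171 170 168 166 165 167 169 164 165 167 166 165 164 165 163 161
  162 160]
 [117 168 171 171 170 167 168 168 167 166 166 166 168 167 163 165 163 163
  163 161]
 [154 175 168 169 170 170 167 168 167 171 167 169 166 167 164 167 163 165
  162 164]
 [153 170 
[... 565 characters left out ...]
  97 152
  162 163]
 [152 154 154 151 150 131  99 128 238 241 239 240 240 126 108  98  98 155
  164 160]
 [153 151 151 150 148 133  99  95 194 238 241 240 200 106 107  99  98 161
  162 162]
 [150 152 152 150 152 130  97  95  92 140 175 134 108 112 108  99  96 164
  164 164]
 [150 151 149 152 152 131  98  98  98  95  97  97 106 108 108 103  98 163
  160 160]
 [144 150 151 147 149 135 111 110 116 113 111 109 107 113 120 146 131 140
  143 140]
 [144 151 150 150 151 150 149 142 147 146 144 146 144 142 143 147 141 144
  140 138]
 [137 153 149 146 149 151 146 146 144 149 146 145 145 144 144 145 141 141
  144 132]
 [140 149 153 148 147 149 148 146 147 148 146 146 144 145 145 144 142 143
  137 102]]
```

```bash
python3 -c "
from bench import robot
print(robot.close_job()); print(robot.get_obs()['time'])"
```

```text
the job is handed in; nothing more can be done
None
the job is handed in; nothing more can be done
```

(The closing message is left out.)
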